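# Shim the rocking stirrer

### The job

The flat white magnetic stirrer rocks because its front-left foot is too short. Without grasping or lifting anything, push the wooden wedge by its upright heel, thin edge first, under that foot until it is snug, then press down for a moment with a fingertip on top of the stirrer's front-left corner, right above that foot, to show that it no longer rocks. Leave the wedge in place there, leave the beaker and the pen alone, and finish clear of everything.

Things in the scene. Friction and masses are not known exactly. Their poses are not given: they have to be found in the camera images.
- stirrer (a joint): rocking angle of the stirrer, rad: 0 when level (as it starts, held there by a light bias), up to 0.078 when its front-left corner is pushed down until the short foot meets the bench. It tips about the bench-level diagonal through its front-right and back-left feet, which do not slide. Unshimmed, that corner sinks under 2 to 3 N
- short_foot (a point): lowest point of the stirrer's short front-left foot, a black ball foot of radius 12 mm hanging 8 mm above the bench; 22 mm in from the front and left faces. Stirrer: white slab, 180 front to back x 200 mm, underside 18 mm, top 62 mm above the bench, round plate on top, panel with knob on the front, towards the robot. Site axes: x to the stirrer's back, y to its left, z up
- press_corner (a point): point on the flat top of the stirrer straight above the short foot (62 mm above the bench, 22 mm in from the front and left faces): press here, straight down, with about 5 to 10 N. Axes as short_foot
- wedge: loose pale wooden wedge, 110 x 50 mm, 0.07 kg, flat on the bench, thin edge just short of the foot and roughly towards it. Origin: middle of its underside; x to the thin edge (x=+55 mm, 2 mm thick); the top rises evenly to 17 mm at x=-45; behind it the heel block, 10 mm thick, 26 mm high. The foot meets the slope at x=+16 mm; pushed on to about +12 mm it is snug, at some 8 N
- wedge_heel (a point): centre of the flat rear face of the wedge's heel (wedge x = -55 mm, 13 mm above the bench): the face to push. Axes as the wedge's
- beaker: small glass beaker, 45 mm across and 52 mm high, standing on the bench to the right of the wedge; origin at the centre of its underside; not to be moved
- pen: black ball pen, 134 mm long, lying on the bench to the left of the wedge, along its own y axis; origin at its middle; not to be moved
Mind the look-alikes: they are no part of the job. Of the things like the wedge, leave any that is pink or red; of the rest the smaller one is meant.

How it is judged:
By the outcome, as a careful person would: the job done as asked, in the order asked, and still so for the second after the job is handed in, with the robot touching nothing.
It also fails if it takes over 45 s, if anything falls off the work surface, if the arm or the gripper's body presses on something with over 40 N, if the wrist force passes 120 N, or if a joint passes its speed limit or range.

### The arm

A 6-joint arm with a two-finger parallel gripper is mounted at the origin on a cart in front of the work surface, level with it; the furniture and walls round the work are solid. World frame = base frame: x ahead of the robot, y to its left, z up, the work surface at z = 0. Lengths are in m, angles in rad, forces in N, time in s.
With the tool pointing down it reaches from about 0.25 to 0.775 m from the base axis. Payload 4 kg.
Tool frame: the origin (TCP) lies midway between the tips of the shut fingers; the grasp point (between the pads) lies 19 mm behind it; y points along the fingers, x is the direction in which the jaws open and shut, and the axes are right-handed (so a half turn about y gives the same grasp; the last joint's range is limited). The gripper opens to 94 mm and grips with 3 to 60 N. Pads are 16 mm wide; open, the fingers measure 119 mm over their backs; the gripper's body (75 mm by 177 mm) begins 78 mm behind the grasp point.
Start: joints at [-1.421, 0.087, 1.371, -0, 1.684, -0.103], TCP at [0.138, -0.533, 0.206] pointing down, gripper open.
Joint ranges: [-3.1, 3.1], [-0.76, 2.03], [0.27, 2.55], [-1.08, 4.22], [0.17, 2.65], [-2.57, 2.57]. Speed limits (rad/s): [2.79, 2.79, 3.14, 3.14, 3.14, 3.14].

### API

Orientations are given as [roll, pitch, yaw] about the fixed x, y, z axes, in that order (R = Rz(yaw) Ry(pitch) Rx(roll)).
In Python, from bench import robot gives the robot as it stands.
- The arm moves only by the shell command python3 -m creep 'ROWS'. ROWS is JSON, a list of rows, each a list of 7 numbers: the shift along the tool's x, y, z in mm, then the turn, a rotation vector about the tool's x, y, z in degrees, then the closure in counts, from 0 (fully open) to 255 (shut). A call has 1 to 5 rows; each row is the pose to reach, as a shift and turn from the pose commanded when the call began, along the tool's axes at that moment; what a row does not reach only later rows make up. A row lasts 1/8 s, in which the tool goes at most 62.5 mm and 10.7 degrees, less where a joint would pass 70% of its speed; a pose out of reach is approached as far as the arm can. A call with a gripper value outside its range is refused whole. The fingers move at their own pace and stop on an object; the grip force is fixed at half the most. Time passes only in rows, so rows that repeat a pose let the fingers close. It gives the time, the measured TCP pose, the force and the opening at its end, in the units of the state.
- robot.get_obs(): the state, without advancing time (a new reading comes with each control period).
- robot.snapshot(name): name is "scene" or "side" or "wrist"; returns a dict with "color" (420x560x3 uint8, blue, green, red), "fx", "fy", "cx", "cy" (pixels), "world_from_camera" (4x4, takes a point from camera to world coordinates); the wrist camera has in their place "mount" (4x4, takes a point from camera to tool coordinates, whose origin is the TCP and whose axes are the tool frame's). Camera axes: x right, y down, z forward; pixel columns grow to the right and rows downward; lengths in m; the calibration is good to about 2 mm. The wrist camera is an equidistant fisheye: a pixel r from the principal point sees the ray r / f radians off the axis. A picture is of the moment at which its call begins: read the wrist's pose just before it. There is no depth.
- robot.close_job(): hands the job in, once; it reports no verdict.
Trained networks look in the newest picture that a camera, given by its name, has taken for a name from the list of things; names that differ only in an ending like _2 or _b are one class to them, and where a whole thing is asked for, a point or a joint stands for the part that bears it (a point fixed in the world has none). Each returns a list of dicts, best first, with "p" (0 to 1); they miss things now and then, are a little off and sometimes report something else, mostly with a low value. They report only what shows in the picture. A call takes as long as a camera call. They do not tell look-alikes from the thing itself.
- robot.spot_in(name, camera): "point" ([x, y, z] in m, in world coordinates, good to about 4 mm: the middle of the surface that is visible of it).
- robot.landmark_of(name, camera): "point" ([x, y, z] in m, in world coordinates, good to about 4 mm: a listed point, or the origin of a listed thing).
The state is a dict: "time": time; "joint_positions": joint angles; "qvel": joint speeds; "joint_torque": joint torques, N m; "tool_pos": TCP position; "ee_rot": TCP orientation; "wrist_force": force on the tool from outside, world axes, zero at the start; "wrist_torque": the same for the moment, N m; "width": finger opening in m.
Only numpy, scipy, OpenCV 4.12 (cv2) and the standard library are available. Lean on these libraries where they do the work, as an engineer would, in place of code of your own. Each camera call takes 0.05 s, during which the arm holds its last target.

## Working session

There is one attempt and no reset: what is moved stays moved. The work goes in short steps, Python scripts to look and compute and a shell command to move; the robot and the scene stay as the last step left them, time stands still between calls to the robot, and variables do not carry over. Pictures are saved under pics/ and viewed, and the job is handed in when it is done.

```bash
mkdir -p pics; ls
python3 - <<'E'
from bench import robot
import cv2
o=robot.get_obs(); print({k:o[k] for k in ('time','tool_pos','ee_rot','wrist_force','width')})
for c in ("scene","side"):
    s=robot.snapshot(c); cv2.imwrite(f"pics/{c}0.png",s["color"])
    for n in ("wedge","beaker","pen","stirrer"):
        print(c,n,[(d['p'],[round(v,3) for v in d['point']]) for d in robot.spot_in(n,c)])
    for n in ("wedge","wedge_heel","short_foot","press_corner","beaker","pen"):
        print(c,'L',n,[(d['p'],[round(v,3) for v in d['point']]) for d in robot.landmark_of(n,c)])
E
```

```text
pics
{'time': 0.0, 'tool_pos': array([ 0.1374779 , -0.53197087,  0.20430579]), 'ee_rot': array([-1.57054611,  0.00221099, -1.31800305]), 'wrist_force': array([-0.66139083,  0.45702657,  0.37974995]), 'width': 0.09397668746413027}
scene wedge [(0.97, [0.549, 0.137, 0.008]), (0.65, [0.73, 0.263, 0.013]), (0.63, [0.395, -0.037, 0.009]), (0.6, [0.441, 0.305, 0.012])]
scene beaker [(0.65, [0.536, 0.007, 0.033])]
scene pen [(0.67, [0.602, 0.249, 0.008])]
scene stirrer [(0.97, [0.676, 0.062, 0.062])]
scene L wedge [(0.91, [0.394, -0.035, 0.001]), (0.89, [0.444, 0.299, -0.0]), (0.67, [0.559, 0.136, -0.005]), (0.64, [0.746, 0.258, -0.001])]
scene L wedge_heel [(0.81, [0.692, 0.273, 0.011]), (0.74, [0.493, 0.36, 0.02]), (0.69, [0.508, 0.142, 0.014]), (0.57, [0.436, -0.07, 0.011])]
scene L short_foot [(0.56, [0.643, 0.143, 0.006])]
scene L press_corner [(0.93, [0.648, 0.136, 0.064])]
scene L beaker [(0.77, [0.542, 0.006, -0.0])]
scene L pen [(0.72, [0.605, 0.253, 0.002])]
side wedge [(0.95, [0.404, -0.039, 0.01]), (0.93, [0.744, 0.255, 0.008]), (0.59, [0.452, 0.302, 0.015]), (0.58, [0.553, 0.138, 0.011])]
side beaker [(0.63, [0.553, 0.133, 0.009]), (0.58, [0.544, 0.011, 0.029])]
side pen [(0.44, [0.604, 0.248, 0.009])]
side stirrer [(0.96, [0.713, 0.043, 0.06])]
side L wedge [(0.83, [0.444, 0.3, -0.001]), (0.81, [0.747, 0.263, 0.0]), (0.75, [0.558, 0.138, -0.001]), (0.73, [0.397, -0.033, 0.004])]
side L wedge_heel [(0.75, [0.491, 0.357, 0.015]), (0.65, [0.438, -0.076, 0.014]), (0.59, [0.508, 0.145, 0.018])]
side L short_foot []
side L press_corner [(0.96, [0.647, 0.14, 0.063])]
side L beaker [(0.74, [0.551, 0.009, 0.0])]
side L pen [(0.47, [0.602, 0.256, 0.002])]
```

View pics/scene0.png

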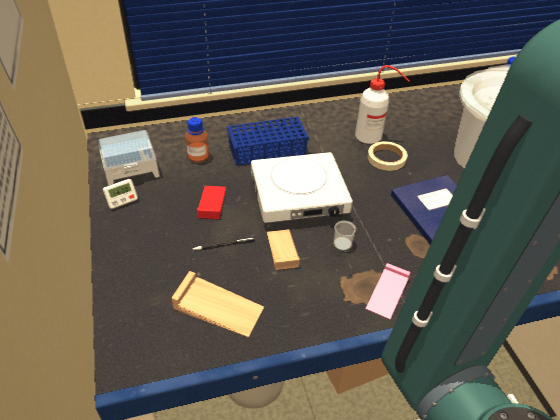

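View pics/side0.png

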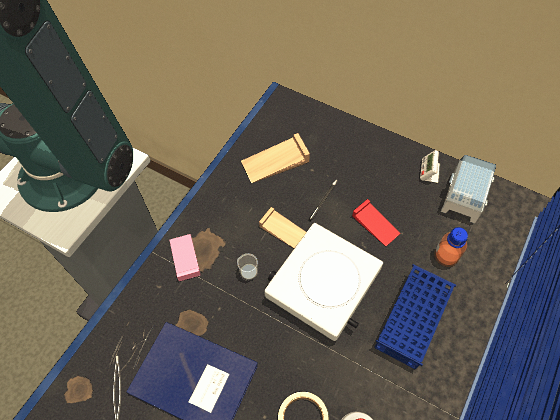

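Run:
```python
import cv2
a=cv2.imread('pics/scene0.png')[140:285,185:365]; cv2.imwrite('pics/z1.png',cv2.resize(a,None,fx=4.4,fy=4.1,interpolation=cv2.INTER_CUBIC))
a=cv2.imread('pics/side0.png')[195:345,230:390]; cv2.imwrite('pics/z2.png',cv2.resize(a,None,fx=4,fy=4,interpolation=cv2.INTER_CUBIC))
```

```text
(no output)
```

View pics/z1.png

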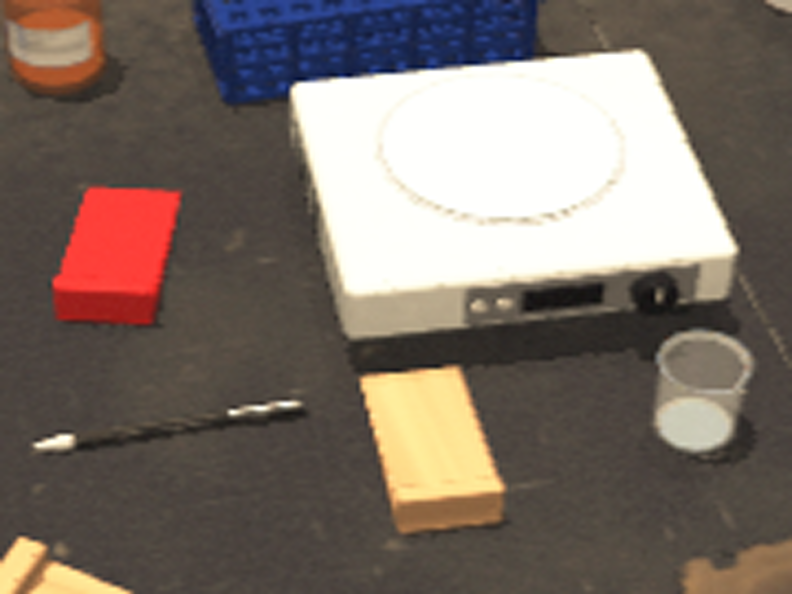

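View pics/z2.png

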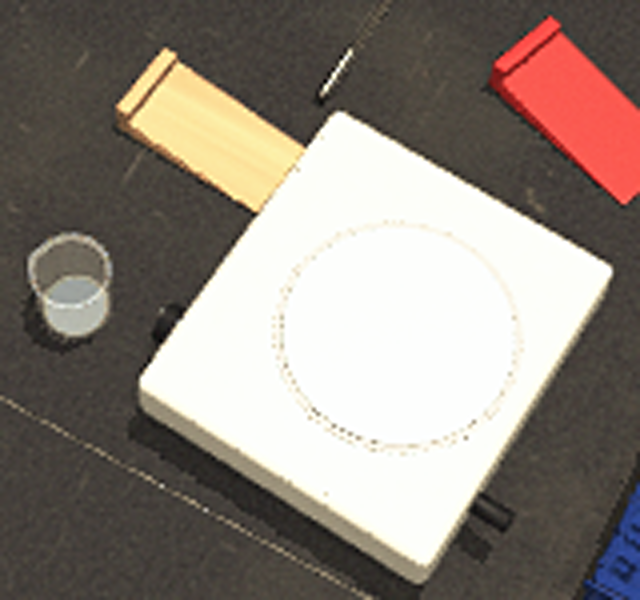

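```bash
cat > h.py <<'E'
import numpy as np
from bench import robot
def ray(s,u,v,z):
    T=np.array(s["world_from_camera"]); d=T[:3,:3]@[(u-s["cx"])/s["fx"],(v-s["cy"])/s["fy"],1]; o=T[:3,3]
    return (o+d*(z-o[2])/d[2]).round(4)
E
python3 - <<'E'
from h import *
S=robot.snapshot("scene"); D=robot.snapshot("side")
f=lambda u,v,z:ray(S,185+u/4.4,140+v/4.1,z)
g=lambda u,v,z:ray(D,230+u/4,195+v/4,z)
print("scene stirrer FL FR BR BL",f(345,297,.062),f(735,253,.062),f(645,52,.062),f(292,85,.062))
print("wedge thin L R",f(361,377,.002),f(460,367,.002),"heel top L R",f(393,497,.026),f(502,487,.026),"bot",f(400,531,0),f(503,520,0))
print("side stirrer",g(338,112,.062),g(141,383,.062),g(422,568,.062),g(610,270,.062))
print("heel top L R",g(167,48,.026),g(118,105,.026))
E
```

```text
scene stirrer FL FR BR BL [0.6191 0.1632 0.062 ] [ 0.6055 -0.0333  0.062 ] [ 0.7807 -0.048   0.062 ] [0.7961 0.1477 0.062 ]
wedge thin L R [0.6169 0.155  0.002 ] [0.6121 0.1045 0.002 ] heel top L R [0.5114 0.1673 0.026 ] [0.5055 0.1163 0.026 ] bot [0.5102 0.1636 0.    ] [0.5053 0.1144 0.    ]
side stirrer [0.6299 0.1583 0.062 ] [ 0.6147 -0.0347  0.062 ] [ 0.787  -0.0511  0.062 ] [0.8028 0.1436 0.062 ]
heel top L R [0.5137 0.1655 0.026 ] [0.508  0.1184 0.026 ]
```

```bash
python3 -m creep '[[-45,0,39,0,2,0,214],[-90,0,78,0,4,0,214],[-135,0,117,0,6,0,214],[-180,0,156,0,8,0,214],[-225,0,195,0,10,0,214]]'
```

```text
time: 1.82
tool_pos: [0.2706, -0.2642, 0.2057]
ee_rot: [-1.57, -0.001, -1.494]
wrist_force: [1.2, -0.3, -0.3]
width: 0.0477
```

```bash
python3 -m creep '[[-50,0,30,0,1,0,214],[-100,0,60,0,2,0,214],[-150,0,90,0,3,0,214],[-200,20,120,0,3.5,0,214],[-250,40,150,0,3.5,0,214]]' && python3 -m creep '[[-45,20,32,0,0,0,214],[-90,40,60,0,0,0,214],[-125,60,73,0,0,0,214],[-125,60,73,0,0,0,214]]'
```

```text
time: 2.45
tool_pos: [0.401, -0.0031, 0.1657]
ee_rot: [-1.568, -0.001, -1.553]
wrist_force: [1.0, -0.5, -0.2]
width: 0.0148
time: 2.95
tool_pos: [0.4698, 0.123, 0.1033]
ee_rot: [-1.575, -0.0, -1.55]
wrist_force: [-0.1, -0.3, -0.5]
width: 0.0153
```

```bash
python3 -m creep '[[-8,45,0,0,0,0,214],[-15,92,0,0,0,0,214],[-15,95,0,0,0,0,214],[-15,95,0,0,0,0,214]]'
python3 - <<'E'
from h import *; import cv2
print(robot.get_obs()['tool_pos'])
for c in ("side","wrist","scene"):
    s=robot.snapshot(c); cv2.imwrite(f"pics/{c}1.png",s["color"])
    for n in ("wedge","wedge_heel","short_foot"): print(c,n,[(d['p'],[round(v,3) for v in d['point']]) for d in robot.landmark_of(n,c)])
E
```

```text
time: 3.45
tool_pos: [0.4718, 0.1356, 0.0122]
ee_rot: [-1.568, -0.0, -1.554]
wrist_force: [1.2, 0.2, 0.5]
width: 0.0154
[0.47178834 0.13562403 0.01219529]
side wedge [(0.88, [0.746, 0.26, 0.002]), (0.75, [0.549, 0.01, 0.001]), (0.71, [0.399, -0.032, 0.003]), (0.63, [0.445, 0.296, 0.001]), (0.58, [0.559, 0.135, -0.001])]
side wedge_heel [(0.97, [0.507, 0.142, 0.015]), (0.95, [0.695, 0.271, 0.013]), (0.71, [0.492, 0.357, 0.018]), (0.62, [0.438, -0.073, 0.014])]
side short_foot []
wrist wedge [(0.95, [0.56, 0.137, 0.0]), (0.94, [0.447, 0.297, 0.002])]
wrist wedge_heel [(0.6, [0.508, 0.143, 0.011])]
wrist short_foot []
scene wedge [(0.94, [0.745, 0.256, 0.003]), (0.83, [0.442, 0.299, 0.001]), (0.77, [0.562, 0.136, -0.002]), (0.73, [0.396, -0.039, -0.001])]
scene wedge_heel [(0.83, [0.434, -0.069, 0.01]), (0.79, [0.692, 0.273, 0.014]), (0.76, [0.496, 0.362, 0.023]), (0.65, [0.51, 0.143, 0.015])]
scene short_foot [(0.74, [0.644, 0.141, 0.01])]
```

View pics/wrist1.png

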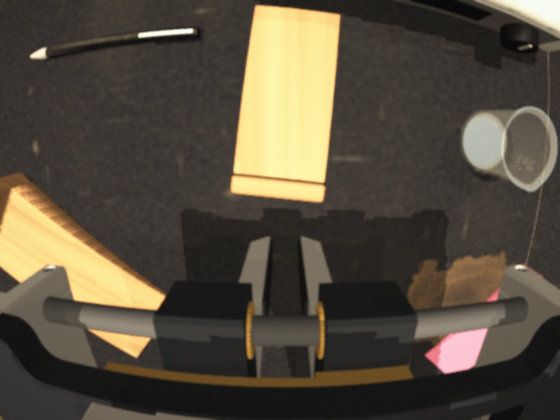

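View pics/side1.png

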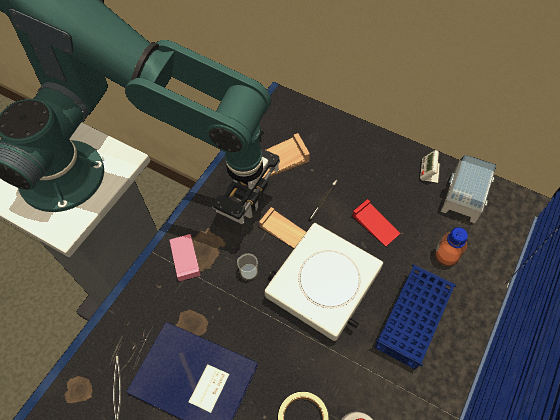

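```bash
python3 -m creep '[[0,0,15,0,0,0,214],[0,0,27,0,0,0,214],[0,0,33,0,0,0,214],[0,0,39,0,0,0,214],[0,0,45,0,0,0,214]]'
python3 - <<'E'
from h import *; import cv2
print(robot.get_obs()['tool_pos'])
for c in ("side","wrist","scene"):
    s=robot.snapshot(c); cv2.imwrite(f"pics/{c}2.png",s["color"])
    for n in ("wedge","wedge_heel","short_foot"): print(c,n,[(d['p'],[round(v,3) for v in d['point']]) for d in robot.landmark_of(n,c)])
E
```

```text
time: 4.68
tool_pos: [0.5159, 0.137, 0.0103]
ee_rot: [-1.571, -0.0, -1.554]
wrist_force: [-0.9, -0.3, 0.6]
width: 0.0152
[0.5159344  0.13704401 0.01026431]
side wedge [(0.82, [0.447, 0.301, 0.0]), (0.77, [0.398, -0.033, 0.002]), (0.69, [0.745, 0.26, 0.002]), (0.67, [0.577, 0.142, 0.001])]
side wedge_heel [(0.88, [0.526, 0.14, 0.013]), (0.65, [0.492, 0.361, 0.017]), (0.58, [0.696, 0.27, 0.012]), (0.48, [0.603, 0.257, 0.0])]
side short_foot []
wrist wedge [(0.96, [0.58, 0.143, -0.001]), (0.7, [0.401, -0.034, 0.004]), (0.69, [0.446, 0.298, 0.001])]
wrist wedge_heel [(0.77, [0.526, 0.145, 0.011]), (0.64, [0.494, 0.359, 0.014])]
wrist short_foot []
scene wedge [(0.78, [0.746, 0.257, -0.001]), (0.64, [0.442, 0.296, 0.001])]
scene wedge_heel [(0.84, [0.493, 0.36, 0.02]), (0.68, [0.53, 0.145, 0.012]), (0.63, [0.692, 0.272, 0.014])]
scene short_foot [(0.81, [0.644, 0.141, 0.008])]
```

View pics/wrist2.png

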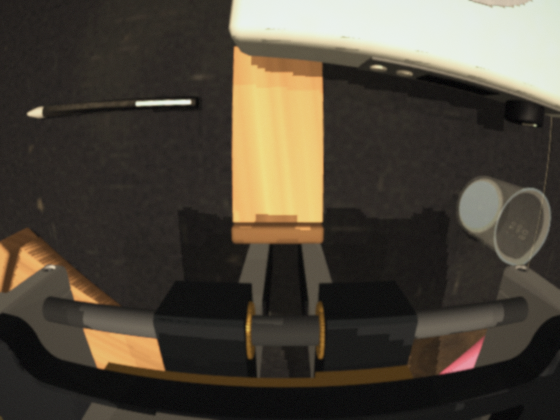

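```bash
python3 -m creep '[[0,0,9,0,0,0,214],[0,0,18,0,0,0,214],[0,0,26,0,0,0,214],[0,0,33,0,0,0,214],[0,0,37,0,0,0,214]]'; python3 -m creep '[[0,0,2,0,0,0,214],[0,0,4,0,0,0,214],[0,0,4,0,0,0,214]]'
```

```text
time: 5.9
tool_pos: [0.5532, 0.1377, 0.0104]
ee_rot: [-1.571, -0.0, -1.554]
wrist_force: [-0.2, 0.5, 0.8]
width: 0.0153
time: 6.28
tool_pos: [0.5569, 0.1378, 0.0105]
ee_rot: [-1.57, -0.0, -1.554]
wrist_force: [-0.6, -0.1, 0.1]
width: 0.0152
```

```bash
for i in 1; do python3 -m creep '[[0,0,2,0,0,0,214],[0,0,3,0,0,0,214],[0,0,3,0,0,0,214]]'; done
python3 - <<'E'
from h import *; import cv2
print(robot.get_obs()['tool_pos'])
for c in ("side","wrist","scene"):
    s=robot.snapshot(c); cv2.imwrite(f"pics/{c}3.png",s["color"])
    for n in ("wedge_heel","short_foot"): print(c,n,[(d['p'],[round(v,3) for v in d['point']]) for d in robot.landmark_of(n,c)])
E
```

```text
time: 6.65
tool_pos: [0.5598, 0.1378, 0.0105]
ee_rot: [-1.571, -0.0, -1.554]
wrist_force: [-0.5, 0.3, -0.2]
width: 0.0153
[0.55979047 0.13777719 0.01045601]
side wedge_heel [(0.96, [0.492, 0.361, 0.016]), (0.96, [0.694, 0.27, 0.016]), (0.79, [0.571, 0.143, 0.01]), (0.78, [0.435, -0.074, 0.013])]
side short_foot []
wrist wedge_heel [(0.8, [0.572, 0.147, 0.01]), (0.62, [0.69, 0.277, 0.009])]
wrist short_foot []
scene wedge_heel [(0.93, [0.691, 0.272, 0.012]), (0.76, [0.572, 0.148, 0.014]), (0.57, [0.496, 0.361, 0.021])]
scene short_foot [(0.61, [0.647, 0.142, 0.008]), (0.28, [0.606, 0.253, -0.0])]
```

View pics/wrist3.png

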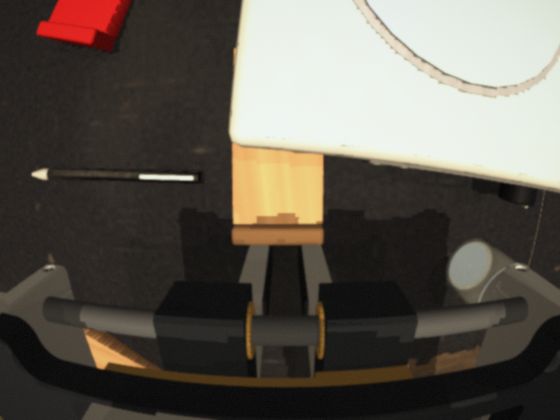

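```bash
python3 -m creep '[[0,0,1,0,0,0,214],[0,0,2,0,0,0,214],[0,0,2,0,0,0,214]]'; python3 -m creep '[[0,0,1,0,0,0,214],[0,0,2,0,0,0,214],[0,0,2,0,0,0,214]]';python3 -m creep '[[0,0,0.5,0,0,0,214],[0,0,1,0,0,0,214],[0,0,1,0,0,0,214]]'
```

```text
time: 7.48
tool_pos: [0.5617, 0.1378, 0.0104]
ee_rot: [-1.571, -0.0, -1.554]
wrist_force: [-0.5, -0.1, -0.8]
width: 0.0151
time: 7.85
tool_pos: [0.5638, 0.1378, 0.0104]
ee_rot: [-1.571, -0.0, -1.554]
wrist_force: [0.4, 0.4, -0.1]
width: 0.015
time: 8.22
tool_pos: [0.5647, 0.1379, 0.0104]
ee_rot: [-1.571, -0.0, -1.554]
wrist_force: [-0.9, -0.2, 0.3]
width: 0.0151
```

```bash
python3 -m creep '[[0,0,0.5,0,0,0,214],[0,0,1,0,0,0,214],[0,0,1,0,0,0,214]]'; python3 -m creep '[[0,0,0.5,0,0,0,214],[0,0,1,0,0,0,214],[0,0,1,0,0,0,214]]'
```

```text
time: 8.6
tool_pos: [0.5657, 0.1379, 0.0104]
ee_rot: [-1.571, -0.0, -1.554]
wrist_force: [-0.2, 0.5, -0.6]
width: 0.0152
time: 8.98
tool_pos: [0.5664, 0.1379, 0.0104]
ee_rot: [-1.571, -0.0, -1.554]
wrist_force: [-0.9, -0.9, 0.4]
width: 0.0149
```

```bash
python3 -m creep '[[0,0,0.5,0,0,0,214],[0,0,1,0,0,0,214],[0,0,1,0,0,0,214]]'
```

```text
time: 9.35
tool_pos: [0.5671, 0.1379, 0.0104]
ee_rot: [-1.572, -0.0, -1.554]
wrist_force: [-4.8, 0.1, 2.5]
width: 0.0148
```

```bash
python3 -m creep '[[0,0,0.5,0,0,0,214],[0,0,1,0,0,0,214],[0,0,1,0,0,0,214]]'
```

```text
time: 9.72
tool_pos: [0.5678, 0.138, 0.0104]
ee_rot: [-1.573, -0.0, -1.554]
wrist_force: [-5.6, 0.5, 3.9]
width: 0.0151
```

```bash
python3 -m creep '[[0,0,0.5,0,0,0,214],[0,0,1,0,0,0,214],[0,0,1,0,0,0,214]]'
```

```text
time: 10.1
tool_pos: [0.5682, 0.138, 0.0104]
ee_rot: [-1.574, -0.0, -1.553]
wrist_force: [-6.6, -0.5, 5.1]
width: 0.0146
```

```bash
python3 -m creep '[[0,0,0.5,0,0,0,214],[0,0,1,0,0,0,214],[0,0,1,0,0,0,214]]'
```

```text
time: 10.48
tool_pos: [0.5686, 0.138, 0.0104]
ee_rot: [-1.576, -0.0, -1.553]
wrist_force: [-9.7, -0.1, 6.3]
width: 0.0148
```

```bash
python3 -m creep '[[0,0,0.5,0,0,0,214],[0,0,1,0,0,0,214],[0,0,1,0,0,0,214]]';  python3 - <<'E'
from h import *; import cv2
print(robot.get_obs()['tool_pos'])
for c in ("side","wrist","scene"):
    s=robot.snapshot(c); cv2.imwrite(f"pics/{c}4.png",s["color"])
    for n in ("wedge_heel","wedge","short_foot","press_corner"): print(c,n,[(d['p'],[round(v,3) for v in d['point']]) for d in robot.landmark_of(n,c)])
E
```

```text
time: 10.85
tool_pos: [0.569, 0.138, 0.0104]
ee_rot: [-1.577, -0.0, -1.553]
wrist_force: [-9.9, 0.3, 6.7]
width: 0.0151
[0.56895675 0.1380081  0.01044429]
side wedge_heel [(0.85, [0.695, 0.272, 0.014]), (0.85, [0.437, -0.073, 0.018]), (0.56, [0.581, 0.144, 0.012])]
side wedge [(0.84, [0.402, -0.033, 0.004]), (0.65, [0.443, 0.299, -0.002]), (0.65, [0.747, 0.261, -0.003]), (0.64, [0.633, 0.142, 0.0])]
side short_foot []
side press_corner [(0.86, [0.647, 0.142, 0.061])]
wrist wedge_heel [(0.81, [0.69, 0.275, 0.012])]
wrist wedge [(0.62, [0.443, 0.297, 0.004])]
wrist short_foot [(0.22, [0.542, 0.005, -0.002])]
wrist press_corner [(0.94, [0.646, 0.138, 0.064])]
scene wedge_heel [(0.76, [0.578, 0.143, 0.013]), (0.62, [0.493, 0.362, 0.02]), (0.59, [0.692, 0.273, 0.014])]
scene wedge [(0.81, [0.747, 0.26, 0.005]), (0.77, [0.634, 0.141, -0.004]), (0.71, [0.445, 0.299, 0.001])]
scene short_foot [(0.9, [0.643, 0.142, 0.006])]
scene press_corner [(0.89, [0.647, 0.138, 0.065])]
```

View pics/wrist4.png

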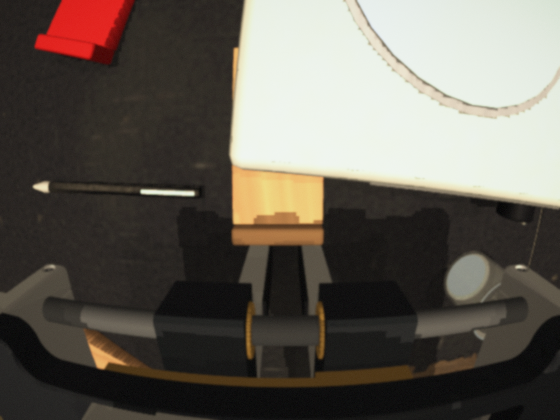

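```bash
python3 -m creep '[[0,0,0.5,0,0,0,214],[0,0,1.5,0,0,0,214],[0,0,1.5,0,0,0,214]]'
```

```text
time: 11.98
tool_pos: [0.5696, 0.138, 0.0105]
ee_rot: [-1.579, -0.0, -1.553]
wrist_force: [-12.2, -0.3, 9.2]
width: 0.0152
```

```bash
python3 -m creep '[[0,0,-8,0,0,0,214],[0,0,-25,0,0,0,214],[0,-10,-45,0,0,0,214],[0,-50,-45,0,0,0,255],[0,-100,-45,0,0,0,255]]'; python3 -m creep '[[0,0,0,0,0,0,255],[0,0,0,0,0,0,255]]';  python3 - <<'E'
from h import *; import cv2
for c in ("side","scene"):
    s=robot.snapshot(c); cv2.imwrite(f"pics/{c}5.png",s["color"])
    for n in ("wedge_heel","wedge","short_foot","press_corner"): print(c,n,[(d['p'],[round(v,3) for v in d['point']]) for d in robot.landmark_of(n,c)])
a=cv2.imread('pics/scene5.png')[140:285,185:365]; cv2.imwrite('pics/z5.png',cv2.resize(a,None,fx=4,fy=4,interpolation=cv2.INTER_CUBIC))
E
```

```text
time: 12.6
tool_pos: [0.5281, 0.1371, 0.1102]
ee_rot: [-1.571, -0.0, -1.554]
wrist_force: [0.6, 0.4, -0.1]
width: 0.0009
time: 12.85
tool_pos: [0.5286, 0.1372, 0.1101]
ee_rot: [-1.569, -0.0, -1.554]
wrist_force: [-0.7, -0.0, 0.3]
width: 0.0002
side wedge_heel [(0.85, [0.581, 0.142, 0.015]), (0.83, [0.491, 0.359, 0.017]), (0.56, [0.438, -0.076, 0.015])]
side wedge [(0.95, [0.443, 0.3, -0.001]), (0.69, [0.4, -0.034, -0.002]), (0.62, [0.748, 0.261, 0.003]), (0.58, [0.632, 0.146, -0.002])]
side short_foot []
side press_corner [(0.68, [0.644, 0.139, 0.061])]
scene wedge_heel [(0.91, [0.494, 0.362, 0.021]), (0.74, [0.692, 0.273, 0.013]), (0.64, [0.58, 0.147, 0.012]), (0.59, [0.541, 0.004, 0.001])]
scene wedge [(0.87, [0.442, 0.298, -0.001]), (0.65, [0.744, 0.255, 0.004]), (0.58, [0.634, 0.141, -0.002])]
scene short_foot [(0.93, [0.643, 0.141, 0.007]), (0.58, [0.581, 0.145, 0.015])]
scene press_corner [(0.86, [0.646, 0.135, 0.064]), (0.35, [0.541, 0.006, 0.001])]
```

View pics/z5.png

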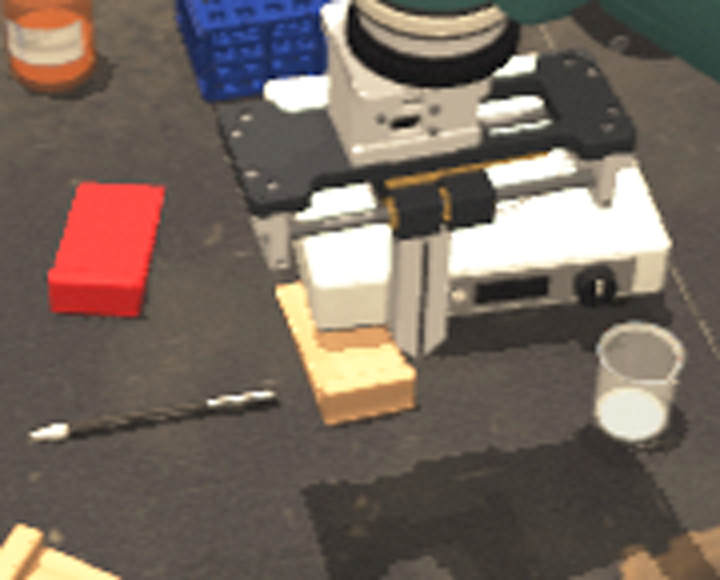

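```bash
python3 -m creep '[[0,0,40,0,0,0,255],[0,0,80,0,0,0,255],[0,12,112,0,0,0,255],[0,30,117,0,0,0,255],[0,38,117,0,0,0,255]]'; python3 -m creep '[[0,2,0,0,0,0,255],[0,4,0,0,0,0,255],[0,6,0,0,0,0,255],[0,8,0,0,0,0,255]]'
```

```text
time: 13.98
tool_pos: [0.6434, 0.1391, 0.0698]
ee_rot: [-1.575, -0.001, -1.554]
wrist_force: [0.2, 0.3, 0.3]
width: 0.0004
time: 14.48
tool_pos: [0.6452, 0.1394, 0.0651]
ee_rot: [-1.57, 0.0, -1.554]
wrist_force: [-0.1, -0.1, 0.5]
width: 0.0004
```

```bash
python3 -m creep '[[0,1,0,0,0,0,255],[0,2,0,0,0,0,255],[0,2,0,0,0,0,255]]'
```

```text
time: 14.85
tool_pos: [0.6452, 0.1393, 0.0627]
ee_rot: [-1.571, -0.0, -1.554]
wrist_force: [-0.5, 0.3, 2.3]
width: 0.0005
```

```bash
python3 -m creep '[[0,0.5,0,0,0,0,255],[0,0.5,0,0,0,0,255]]'
```

```text
time: 15.1
tool_pos: [0.6452, 0.1393, 0.0627]
ee_rot: [-1.57, -0.0, -1.554]
wrist_force: [-0.9, -0.2, 5.0]
width: 0.0005
```

```bash
python3 -m creep '[[0,0.5,0,0,0,0,255],[0,0.5,0,0,0,0,255],[0,0.5,0,0,0,0,255],[0,0.5,0,0,0,0,255],[0,0.5,0,0,0,0,255]]'
```

```text
time: 15.72
tool_pos: [0.6452, 0.1393, 0.0627]
ee_rot: [-1.57, -0.0, -1.554]
wrist_force: [-2.6, -0.5, 6.3]
width: 0.0004
```

```bash
python3 -m creep '[[0,0.3,0,0,0,0,255],[0,0.3,0,0,0,0,255],[0,0.3,0,0,0,0,255],[0,0.3,0,0,0,0,255],[0,0.3,0,0,0,0,255]]'
```

```text
time: 16.35
tool_pos: [0.6452, 0.1393, 0.0626]
ee_rot: [-1.57, 0.0, -1.554]
wrist_force: [-3.4, -0.3, 7.3]
width: 0.0003
```

Held at 6–7 N for over a second with no sinking. Now lift straight up and back off.

```bash
python3 -m creep '[[0,-5,0,0,0,0,255],[0,-30,0,0,0,0,255],[0,-80,0,0,0,0,255],[0,-120,-30,0,0,0,255],[0,-140,-80,0,0,0,255]]'; python3 -m creep '[[50,0,-30,0,0,0,255],[100,0,-60,0,0,0,255],[150,0,-90,0,0,0,255],[200,0,-120,0,0,0,255],[200,0,-120,0,0,0,255]]';  python3 - <<'E'
from h import *; import cv2
for c in ("side","scene"):
    s=robot.snapshot(c); cv2.imwrite(f"pics/{c}6.png",s["color"])
    for n in ("wedge_heel","wedge","short_foot","press_corner","beaker","pen"): print(c,n,[(d['p'],[round(v,3) for v in d['point']]) for d in robot.landmark_of(n,c)])
E
```

```text
time: 16.98
tool_pos: [0.5664, 0.1379, 0.2034]
ee_rot: [-1.566, 0.0, -1.554]
wrist_force: [-0.8, -0.0, 1.1]
width: -0.0001
time: 17.6
tool_pos: [0.4474, -0.0669, 0.2011]
ee_rot: [-1.57, -0.001, -1.56]
wrist_force: [-1.0, 1.3, -0.2]
width: 0.0004
side wedge_heel [(0.95, [0.692, 0.27, 0.014]), (0.71, [0.49, 0.36, 0.017]), (0.71, [0.438, -0.078, 0.013]), (0.57, [0.58, 0.144, 0.014])]
side wedge [(0.94, [0.744, 0.258, -0.002]), (0.83, [0.396, -0.033, -0.001]), (0.82, [0.443, 0.3, 0.001]), (0.57, [0.629, 0.143, 0.0])]
side short_foot [(0.4, [0.58, 0.145, 0.013])]
side press_corner [(0.68, [0.646, 0.136, 0.06])]
side beaker [(0.97, [0.548, 0.006, -0.001])]
side pen [(0.52, [0.604, 0.256, 0.003])]
scene wedge_heel [(0.67, [0.434, -0.07, 0.009]), (0.62, [0.581, 0.147, 0.012]), (0.57, [0.691, 0.275, 0.015])]
scene wedge [(0.93, [0.398, -0.035, 0.002]), (0.78, [0.44, 0.298, 0.002]), (0.76, [0.747, 0.257, 0.006]), (0.62, [0.632, 0.145, -0.002])]
scene short_foot [(0.94, [0.643, 0.142, 0.005])]
scene press_corner [(0.69, [0.646, 0.138, 0.065])]
scene beaker [(0.86, [0.541, 0.007, -0.002])]
scene pen [(0.48, [0.604, 0.255, 0.0])]
```

View pics/scene6.png

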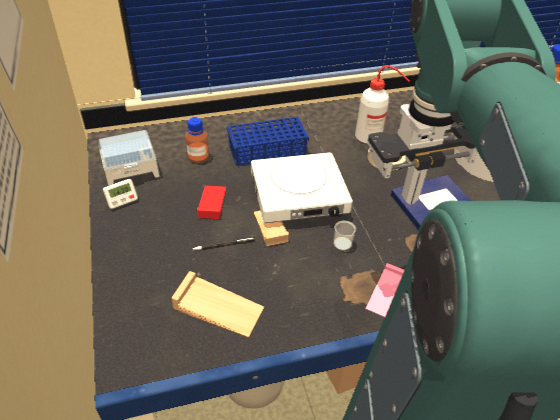

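View pics/side6.png

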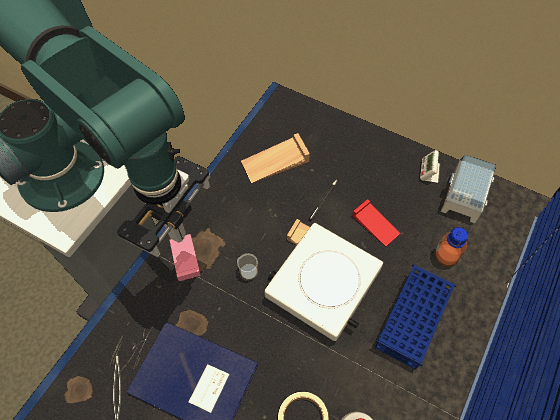

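```bash
python3 -m creep '[[0,0,0,0,0,0,255],[0,0,0,0,0,0,255]]'; python3 -c "
from bench import robot
print(robot.close_job())"
```

```text
time: 18.55
tool_pos: [0.4486, -0.0642, 0.2012]
ee_rot: [-1.571, -0.0, -1.554]
wrist_force: [0.1, 0.0, -0.3]
width: 0.0004
the job is handed in; nothing more can be done
None
```

The wedge is under the stirrer's front-left foot and snug, the press showed no rocking, and I handed the job in at about 18.6 s of the 45 s allowed.

- **Push:** I pushed the smaller wooden wedge by its heel with the two fingertips, turning it about 6° to point at the foot. The push force rose to about 12 N, a little over the 8 N given for snug. The camera readings put the foot about 12–13 mm ahead of the wedge's middle, against the target of 12 mm. By the push distance since the force rose, it came out nearer 13 mm. The foot sits a few millimetres off the wedge's centreline, well inside its 50 mm width.
- **Press:** I pressed straight down with the shut fingertips at the point above the foot, holding 5–7 N for about 1.2 s. The fingertip height stayed at 62.6–62.7 mm, so the corner did not sink. A sideways force of up to about 3 N was also read during the press.
- **Last checks:**
  - The wedge had stayed in place after I lifted off; its heel was read at about (0.58, 0.145).
  - The beaker and pen read the same as at the start, within the networks' error.
  - The arm was about 0.2 m above the bench, touching nothing, with wrist force near zero.
- **Disagreement:** In the final side picture the network reported the foot at the wedge's heel, with a low score. I took that as a false report, because the scene camera and the other points agreed with each other.

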